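Lift a clean vial from its block with sprung tongs

TASK

The small vial on the metal block must not be touched by the fingers, so take it with the tongs. First lift the dust cover off the block by its knob and stand it upright on the desk, well clear of the block; then pick up the sprung tongs, close their jaws on the vial and lift it, upright, with its foot more than 10 cm above the desk. Finish while still holding the vial up in the tongs, and leave the swab cup, label roll and dropper bottle where they stand.

Things in the scene. Friction and masses are not known exactly. Their poses are not given: they have to be found in the camera images.
- block: Fixed flat metal block, 90 x 90 mm and 25 mm high, with one shallow round well (23 mm wide, 5 mm deep) in the middle of its top. Origin: centre of its underside, on the desk.
- vial: Small vial with a screw cap, 19 mm in diameter (cap 19.6 mm) and 44 mm tall, about 20 g. It stands upright in the block's well, its foot 20 mm above the desk, 39 mm of it above the top of the block, hidden under the cover at the start. Origin: centre of its foot; z up along it.
- cover: White round dust cover open below, 75 mm in diameter and 75 mm high, about 0.12 kg, standing loosely on the block over the vial. On top is a black cylindrical knob, 24 mm in diameter, from 80 to 100 mm above the cover's rim (neck 14 mm thick below it). Origin: centre of the lower rim; z up.
- tongs: Sprung steel tongs lying on edge on the desk, 235 mm long and 22 mm high, about 75 g, balanced about the grips; two arms swing level about an upright pin at the rear and spring open. Origin: on the middle line under the black rubber grips, at the underside; x runs from the pin (x = -105 mm) to the jaws (x = +112 mm), z up.
- tongs_jaws (a point): Midway between the jaws, 112 mm ahead of the tongs' origin along x, 11 mm above the underside. The jaws are 24 mm long, 22 mm high, with shallow upright vee faces of black rubber; gap about 57 mm when free, 36 mm when the grips are 43 mm wide, 19 mm when the arms are parallel (on the vial).
- tongs_left (a joint): Closing angle of the tongs' left arm in rad (the right arm mirrors it): 0 free and open, about 0.09 with the arms parallel and the jaws on the vial, 0.13 shut on nothing.
- swab_cup: White cup with swabs, 65 mm wide, 96 mm high; stands behind the work, to be left alone. Origin: centre of its foot.
- label_roll: Roll of paper labels lying flat, 72 mm in diameter, 31 mm high; to be left alone. Origin: centre of its underside.
- white_bottle: White dropper bottle with a cap, 34 mm in diameter, 70 mm tall; stands behind the block, to be left alone. Origin: centre of its foot.
- tongs_grip (a point): Midway between the tongs' grips (28 mm long, 22 mm high, squeezed along the tongs' y), 11 mm above the underside. Outer width 53 mm free, about 34 mm with the jaws on the vial. Each pushes back with 3 N at first, 6 N when closed on the vial. A light squeeze to 43 to 48 mm carries the tongs with jaws open; a harder one then closes them.
Mind the look-alikes: they are no part of the job. Of the things like the cover, leave any that is turquoise; of the rest the larger one is meant.

How it is judged (in metres and radians):
On the way, in this order (a step that is already met when the one before it is completed fails the run):
1. the cover stands upright on the desk, clear of the block, and is let go (horizontal distance between cover and block above 0.09 m and height (world z) of cover below 0.01 m and angle between cover's own z axis and vertical below 0.1 rad and contact force between the fingers and cover below 0.1 N), for 0.2 s.
2. the tongs are lifted by the fingers (height (world z) of tongs above 0.02 m and contact force between the fingers and tongs above 1 N), for 0.2 s.
3. the jaws are closed on the vial (contact force between tongs and vial above 0.5 N and horizontal distance between vial and tongs_jaws below 0.015 m and value of joint tongs_left above 0.06 rad), for 0.2 s.
At the end, for the whole second after the job is handed in: Fingers hold the tongs; only the closed jaws (within 20 mm of their middle) hold the vial, at rest, within 20 degrees of upright, foot over 95 mm above the desk; nothing touches the block; the cover stands upright on the desk, its middle over 90 mm from the block's (height (world z) of vial above 0.095 m and angle between vial's own z axis and vertical below 0.35 rad and distance between vial and tongs_jaws below 0.045 m and horizontal distance between vial and tongs_jaws below 0.02 m and contact force between tongs and vial above 0.5 N and value of joint tongs_left above 0.06 rad and contact force between the fingers and tongs above 1 N and contact force between the arm and vial below 0.05 N and contact force between block and anything else below 0.05 N and linear speed of vial below 0.05 m/s and horizontal distance between cover and block above 0.09 m and height (world z) of cover below 0.01 m and angle between cover's own z axis and vertical below 0.1 rad); the arm keeps its last pose, push and grip.
It fails at once if the fingers touch the vial (contact force between the fingers and vial above 0.3 N).
It fails at once if the swab cup is moved more than 30 mm (distance of swab_cup from where it was at the start of the episode above 0.03 m).
It fails at once if the label roll is moved more than 30 mm (distance of label_roll from where it was at the start of the episode above 0.03 m).
It fails at once if the dropper bottle is moved more than 30 mm (distance of white_bottle from where it was at the start of the episode above 0.03 m).
It also fails if it takes over 58 s, if anything falls off the work surface, if the arm or the gripper's body presses on something with over 40 N, if the wrist force passes 120 N, or if a joint passes its speed limit or range.

ROBOT

A 6-joint arm with a two-finger parallel gripper is mounted at the origin on a cart in front of the work surface, level with it; the furniture and walls round the work are solid. World frame = base frame: x ahead of the robot, y to its left, z up, the work surface at z = 0. Lengths are in mm, angles in rad, forces in N, time in s.
With the tool pointing down it reaches from about 250 to 800 mm from the base axis. Payload 8.5 kg.
Tool frame: the origin (TCP) lies midway between the tips of the shut fingers; the grasp point (between the pads) lies 19 mm behind it; z points along the fingers, y is the line along which they close (so a half turn about z gives the same grasp; the last joint's range is limited). The gripper opens to 85 mm and grips with 20 to 120 N. Pads are 22 mm wide; open, the fingers measure 114 mm over their backs; the gripper's body (76 mm by 85 mm) begins 54 mm behind the grasp point. The pads swing forward as they close: fully open they stand 13 mm farther back than shut.
Start: joints at [-1.134, 0.238, -0.013, 1.319, 0, 1.571], TCP at [222.076, -475.666, 204.276] pointing down, gripper open.
Joint ranges: [-2.66, 2.66], [-1.03, 1.9], [-1.14, 1.46], [-1.82, 2.27], [-1.45, 1.34], [-3.14, 3.14]. Speed limits (rad/s): [2.22, 2.22, 2.79, 3.14, 3.14, 3.14].

INTERFACE

Orientations are given as [roll, pitch, yaw] about the fixed x, y, z axes, in that order (R = Rz(yaw) Ry(pitch) Rx(roll)).
In Python, from rig import arm gives the robot as it stands.
- The arm moves only by the shell command python3 -m crank 'ROWS' [OPENING] [FORCE]. ROWS is text: rows parted by semicolons, each of 6 numbers parted by spaces: the shift along the tool's x, y, z in mm, then the turn, a rotation vector about the tool's x, y, z in rad. A call has 1 to 5 rows; each row is the pose to reach, as a shift and turn from the pose commanded when the call began, along the tool's axes at that moment; what a row does not reach only later rows make up. A row lasts 1/12 s, in which the tool goes at most 41.7 mm and 7.16 degrees, less where a joint would pass 70% of its speed; a pose out of reach is approached as far as the arm can. A call with a gripper value outside its range is refused whole. OPENING is the opening in per cent of the stroke, from 0 (shut) to 100 (fully open), set as the call begins (- or left out, the last holds). The fingers move at their own pace and stop on an object; FORCE is the grip in N (left out, the last holds). Time passes only in rows, so rows that repeat a pose let the fingers close. It gives the time, the measured TCP pose, the force, the opening and the grip force at its end, in the units of the state.
- arm.sense(): the state, without advancing time (a new reading comes with each control period).
- arm.capture(name): name is "side" or "top" or "wrist"; returns a dict with "color" (384x512x3 uint8, blue, green, red), "depth" (384x512 float32, mm along the optical axis (not along the pixel's ray), 0 where there is no reading), "fx", "fy", "cx", "cy" (pixels), "world_from_camera" (4x4, takes a point from camera to world coordinates); the wrist camera has in their place "hand_eye" (4x4, takes a point from camera to tool coordinates, whose origin is the TCP and whose axes are the flange's). Camera axes: x right, y down, z forward; pixel columns grow to the right and rows downward; lengths in mm; the calibration is good to about 2 mm. A picture is of the moment at which its call begins: read the wrist's pose just before it.
- arm.sign_off(): hands the job in; it is judged then, once.
The state is a dict: "time_s": time; "q": joint angles; "joint_velocities": joint speeds; "tau": joint torques, N m; "tcp_pos": TCP position; "orientation": TCP orientation; "wrist_force": force on the tool from outside, world axes, zero at the start; "torque": the same for the moment, N m; "width": opening from 0.0 (shut) to 1.0 (fully open); "finger_force": force on a finger pad.
Only numpy, scipy, OpenCV 4.12 (cv2) and the standard library are available. Lean on these libraries where they do the work, as an engineer would, in place of code of your own. Each camera call takes 0.05 s, during which the arm holds its last target. There are 200 camera calls.

## Working session

There is one attempt and no reset: what is moved stays moved. The work goes in short steps, Python scripts to look and compute and a shell command to move; the robot and the scene stay as the last step left them, time stands still between calls to the robot, and variables do not carry over. Pictures are saved under pics/ and viewed, at most 14 in all, crops included, and the job is handed in when it is done.

```bash
mkdir -p pics; ls; cat > h.py <<'E'
from rig import arm
import cv2,numpy as np
from scipy.spatial.transform import Rotation as R
def T():
    s=arm.sense();M=np.eye(4);M[:3,:3]=R.from_euler('xyz',s['orientation']).as_matrix();M[:3,3]=s['tcp_pos'];return M
def shot(n,f):
    M=T();c=arm.capture(n);W=c['world_from_camera'] if 'world_from_camera' in c else M@c['hand_eye']
    np.savez('pics/'+f,color=c['color'],depth=c['depth'],W=W,K=[c['fx'],c['fy'],c['cx'],c['cy']]);cv2.imwrite('pics/'+f+'.png',c['color']);return c
def cloud(f):
    d=np.load('pics/'+f+'.npz');z=d['depth'];fx,fy,cx,cy=d['K'];v,u=np.mgrid[:z.shape[0],:z.shape[1]]
    P=np.stack([(u-cx)/fx*z,(v-cy)/fy*z,z,np.ones_like(z)],-1)@d['W'].T
    P=P[...,:3];P[z==0]=np.nan;return P,d['color']
def ray(f,u,v,h):
    d=np.load('pics/'+f+'.npz');fx,fy,cx,cy=d['K'];W=d['W'];r=W[:3,:3]@[(u-cx)/fx,(v-cy)/fy,1];o=W[:3,3];return o+r*(h-o[2])/r[2]
E
python3 - <<'E'
from h import *
print(arm.sense())
shot('top','t0');shot('side','s0')
d=np.load('pics/t0.npz');print(d['W'],d['K'])
E
```

```text
pics
{'time_s': 0.0, 'q': array([-1.13400219e+00,  2.38804638e-01, -1.42638023e-02,  1.31920945e+00,
        1.35374488e-06,  1.57081490e+00]), 'joint_velocities': array([-1.79216406e-03,  1.07428340e-04,  1.12390595e-03,  1.29496232e-04,
       -9.67526430e-05,  8.82383825e-04]), 'tau': array([ 4.28237021e-03, -5.38776541e+01,  3.46436012e+01,  1.83951395e-02,
        3.66641389e-04,  1.13931145e-05]), 'tcp_pos': array([ 221.89829966, -475.28817711,  203.66143084]), 'orientation': array([-3.14011109e+00, -1.32622579e-06,  4.36775559e-01]), 'wrist_force': array([-1.07087897, -0.47347937, -0.01796026]), 'torque': array([-0.00280464,  0.0531278 , -0.00902446]), 'finger_force': 0.0, 'width': 1.0026762252897317}
[[-5.44966771e-03 -9.80764676e-01  1.95117788e-01  3.52117022e+02]
 [-9.99978778e-01  4.64828156e-03 -4.56484110e-03 -3.13347582e+01]
 [ 3.57007248e-03 -1.95138524e-01 -9.80769194e-01  1.24286624e+03]
 [ 0.00000000e+00  0.00000000e+00  0.00000000e+00  1.00000000e+00]] [388.11496584 388.11496584 254.8093441  192.69007093]
```

View pics/t0.png

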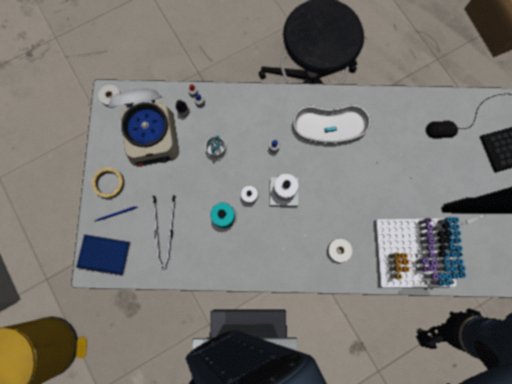

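View pics/s0.png

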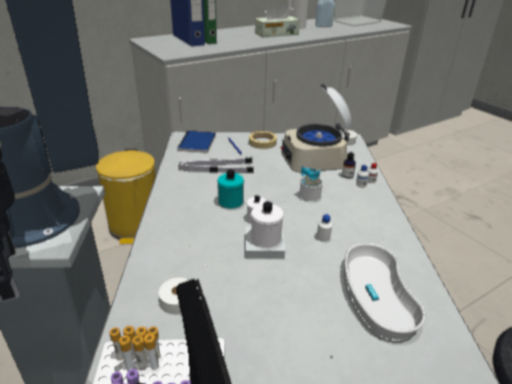

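The top view shows the block with the large white cover at (286,187). The small white look-alike is at (249,194) and the turquoise one at (222,215). The tongs have their pin at about (164,267) and their jaws at about (155–174,198). The bottle is at (275,146), the label roll at (340,250) and the swab cup at (216,146).

```bash
python3 - <<'E'
from h import *
P,c=cloud('t0')
def reg(u0,u1,v0,v1,lo,hi):
    Q=P[v0:v1,u0:u1].reshape(-1,3);m=(Q[:,2]>lo)&(Q[:,2]<hi);Q=Q[m];return len(Q),np.median(Q,0).round(),Q.min(0).round(),Q.max(0).round()
print('knob',reg(265,305,165,212,112,140));print('cover',reg(265,305,165,212,85,110));print('block',reg(262,305,170,215,15,33))
for n,a in dict(small=(236,262,180,206,15,150),turq=(206,240,198,232,15,150),bot=(264,286,134,158,15,120),cup=(200,232,130,162,15,140),roll=(322,356,235,270,10,60)).items(): print(n,reg(*a))
print('tongs',reg(145,185,190,275,8,40))
for u,v in [(164,267),(155,198),(174.5,198),(158,232),(171,232)]: print(ray('t0',u,v,22).round())
print(ray('t0',286,182,125),ray('t0',284,206,25))
im=cv2.resize(c[185:280,140:310],None,fx=4.7,fy=4.7,interpolation=cv2.INTER_CUBIC);cv2.imwrite('pics/t0c.png',im)
E
```

```text
knob (56, array([ 603., -129.,  123.]), array([ 592., -141.,  112.]), array([ 613., -117.,  133.]))
cover (402, array([ 600., -128.,   99.]), array([ 567., -165.,   86.]), array([638., -95., 106.]))
block (305, array([ 573., -114.,   25.]), array([ 554., -173.,   15.]), array([647., -85.,  33.]))
small (233, array([584., -18.,  53.]), array([562., -41.,  16.]), array([611.,   6.,  79.]))
turq (497, array([516.,  63.,  75.]), array([483.,  29.,  17.]), array([557., 100., 105.]))
bot (109, array([742., -98.,  47.]), array([ 732., -114.,   16.]), array([764., -83.,  71.]))
cup (258, array([742.,  91.,  47.]), array([715.,  61.,  16.]), array([778., 122.,  96.]))
roll (423, array([ 411., -298.,   30.]), array([ 378., -335.,   11.]), array([ 445., -263.,   36.]))
tongs (339, array([464., 251.,  19.]), array([356., 222.,   8.]), array([590., 292.,  28.]))
[362. 245.  22.]
[579. 282.  22.]
[579. 220.  22.]
[471. 268.  22.]
[470. 227.  22.]
[ 606.26724004 -128.84281086  125.        ] [ 550.82829666 -129.55333756   25.        ]
```

View pics/t0c.png

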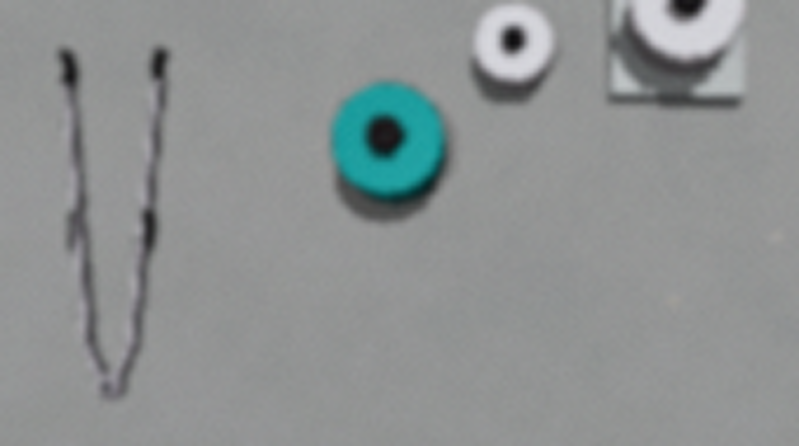

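```bash
python3 -m crank '491 -152 0 0 0 .437;491 -152 0 0 0 .437;491 -152 0 0 0 .437;491 -152 0 0 0 .437;491 -152 0 0 0 .437' 60 40
```

```text
time_s: 0.52
tcp_pos: [367.5, -343.5, 204.1]
orientation: [-3.141, 0.0, -0.008]
wrist_force: [0.4, 0.3, -0.4]
width: 0.6
finger_force: 0.0
```

```bash
python3 -m crank '150 -140 0 0 0 0;150 -140 0 0 0 0;150 -140 0 0 0 0;150 -140 0 0 0 0;150 -140 0 0 0 0'; python3 -m crank '70 -60 0 0 0 0;70 -60 0 0 0 0;70 -60 0 0 0 0;70 -60 0 0 0 0'; python3 - <<'E'
from h import *
print(arm.sense()['tcp_pos'],arm.sense()['joint_velocities'].round(2))
shot('wrist','w1')
P,c=cloud('w1')
Q=P.reshape(-1,3)
for lo,hi in((112,135),(90,106),(18,30)):
    m=(Q[:,2]>lo)&(Q[:,2]<hi)&(abs(Q[:,0]-603)<70)&(abs(Q[:,1]+129)<60);q=Q[m]
    print(lo,len(q),np.median(q,0).round(1) if len(q) else '',np.percentile(q,[1,99],axis=0).round(1) if len(q) else '')
E
```

```text
time_s: 0.93
tcp_pos: [518.1, -202.8, 204.0]
orientation: [-3.141, 0.0, 0.0]
wrist_force: [-0.1, -1.0, 0.7]
width: 0.6
finger_force: 0.0
time_s: 1.27
tcp_pos: [588.5, -142.5, 203.0]
orientation: [-3.141, 0.001, 0.004]
wrist_force: [-0.8, -0.0, 0.1]
width: 0.606
finger_force: 0.0
[ 588.52317007 -142.48211682  203.04089592] [-0.05 -0.03 -0.04  0.01 -0.01 -0.03]
112 568 [ 607.3 -127.9  125.3] [[ 595.4 -139.   114.7]
 [ 617.3 -116.9  127. ]]
90 3808 [ 610.9 -128.4  100.4] [[ 572.4 -162.1   95.3]
 [ 641.1  -93.3  102.1]]
18 1290 [ 636.9 -147.    25.5] [[ 557.9 -172.4   22.4]
 [ 648.3  -82.9   27.3]]
```

View pics/w1.png

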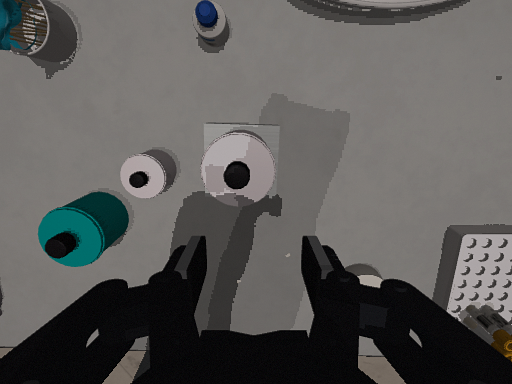

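The knob is at (236,176) in the wrist view, which gives (606,-128) with its top at 125 mm. That height is right, so I'm going down on it.

```bash
python3 -m crank '18 -14.5 0 0 0 0;18 -14.5 40 0 0 0;18 -14.5 75 0 0 0;18 -14.5 97 0 0 0;18 -14.5 97 0 0 0' 60 40;  python3 -m crank '0 0 0 0 0 0;0 0 0 0 0 0;0 0 0 0 0 0;0 0 0 0 0 0;0 0 0 0 0 0' 5 40;  python3 -m crank '0 0 0 0 0 0;0 0 0 0 0 0;0 0 -10 0 0 0;0 0 -30 0 0 0;0 0 -60 0 0 0'
```

```text
time_s: 1.73
tcp_pos: [600.6, -130.9, 102.5]
orientation: [-3.14, 0.008, -0.002]
wrist_force: [-1.2, 0.6, -0.4]
width: 0.597
finger_force: 0.0
time_s: 2.15
tcp_pos: [605.5, -130.7, 108.7]
orientation: [3.141, -0.002, -0.0]
wrist_force: [-0.1, -0.2, -0.8]
width: 0.053
finger_force: 0.0
time_s: 2.57
tcp_pos: [603.4, -130.0, 166.4]
orientation: [-3.141, 0.004, -0.0]
wrist_force: [1.4, -0.2, -0.1]
width: 0.053
finger_force: 0.0
```

```bash
python3 - <<'E'
from h import *
shot('wrist','w2');shot('side','s2')
a=cv2.imread('pics/w2.png');b=cv2.imread('pics/s2.png')[130:290,180:390];b=cv2.resize(b,(504,384),interpolation=3)
cv2.imwrite('pics/c2.png',cv2.resize(np.hstack([a,b]),(800,302)))
P,c=cloud('w2');Q=P.reshape(-1,3)
for lo,hi in((112,135),(90,106)):
    m=(Q[:,2]>lo)&(Q[:,2]<hi)&(abs(Q[:,0]-603)<70)&(abs(Q[:,1]+129)<60);q=Q[m]
    print(lo,len(q),np.median(q,0).round(1),np.percentile(q,[1,99],axis=0).round(1))
E
```

```text
112 758 [ 608.1 -127.9  125.2] [[ 595.7 -138.9  112.8]
 [ 617.4 -116.3  126.8]]
90 4633 [ 612.5 -127.7  100.4] [[ 573.3 -162.    95.3]
 [ 641.3  -93.2  102. ]]
```

View pics/c2.png

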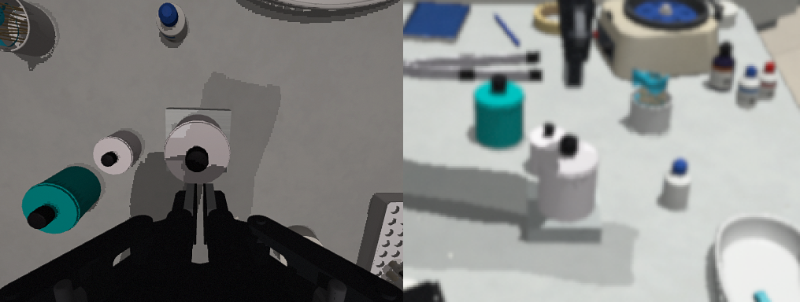

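```bash
python3 - <<'E'
from h import *
s=arm.sense();print(s['tcp_pos'],s['orientation'],s['width'],s['time_s'],s['q'].round(3))
c=arm.capture('wrist');H=c['hand_eye'];print(H.round(3))
z=c['depth'];fx,fy,cx,cy=[c[k] for k in('fx','fy','cx','cy')];v,u=np.mgrid[:384,:512]
P=np.stack([(u-cx)/fx*z,(v-cy)/fy*z,z,np.ones_like(z)],-1)@H.T
for vv in range(222,300,8):
  print(vv,P[vv,[236,246,252,262,270,280],:3].round(0).tolist())
E
```

```text
[ 607.05952717 -130.76094721  172.56859821] [ 3.14021008e+00 -6.90046944e-03 -5.24570896e-05] 0.04880958126319103 2.6667 [-0.212  0.409  0.156  1.311  0.     2.929]
[[  -0.      -0.96    -0.281   71.743]
 [   1.      -0.      -0.       0.856]
 [   0.      -0.281    0.96  -170.179]
 [   0.       0.       0.       1.   ]]
222 [[-24.0, -15.0, 73.0], [-23.0, -6.0, 72.0], [-23.0, -1.0, 71.0], [-23.0, 8.0, 71.0], [-23.0, 16.0, 72.0], [-25.0, 25.0, 76.0]]
230 [[-31.0, -15.0, 71.0], [-31.0, -6.0, 73.0], [-31.0, -1.0, 72.0], [-31.0, 8.0, 72.0], [-31.0, 16.0, 72.0], [-74.0, 35.0, 172.0]]
238 [[-85.0, -22.0, 172.0], [11.0, -3.0, -38.0], [-85.0, -1.0, 172.0], [12.0, 5.0, -39.0], [11.0, 9.0, -38.0], [-84.0, 35.0, 171.0]]
246 [[12.0, -7.0, -48.0], [11.0, -3.0, -46.0], [-96.0, -1.0, 172.0], [11.0, 5.0, -46.0], [11.0, 9.0, -47.0], [7.0, 14.0, -38.0]]
254 [[12.0, -7.0, -56.0], [11.0, -3.0, -55.0], [-109.0, -1.0, 173.0], [12.0, 5.0, -56.0], [12.0, 8.0, -56.0], [7.0, 13.0, -48.0]]
262 [[12.0, -7.0, -63.0], [11.0, -2.0, -61.0], [-119.0, -1.0, 171.0], [11.0, 4.0, -62.0], [12.0, 8.0, -63.0], [7.0, 13.0, -55.0]]
270 [[13.0, -6.0, -71.0], [10.0, -2.0, -66.0], [72.0, 1.0, -170.0], [9.0, 4.0, -66.0], [12.0, 7.0, -70.0], [14.0, 11.0, -73.0]]
278 [[12.0, -6.0, -76.0], [5.0, -2.0, -65.0], [-144.0, -1.0, 171.0], [5.0, 4.0, -65.0], [13.0, 7.0, -76.0], [13.0, 11.0, -77.0]]
286 [[12.0, -6.0, -80.0], [1.0, -2.0, -65.0], [-156.0, -1.0, 170.0], [1.0, 4.0, -64.0], [12.0, 7.0, -81.0], [12.0, 10.0, -80.0]]
294 [[12.0, -5.0, -86.0], [-3.0, -2.0, -64.0], [-170.0, -1.0, 173.0], [-3.0, 4.0, -64.0], [12.0, 6.0, -86.0], [12.0, 10.0, -86.0]]
```

```bash
python3 - <<'E'
from h import *
d=np.load('pics/s2.npz');fx,fy,cx,cy=d['K'];W=np.linalg.inv(d['W'])
for n,p in dict(knobtop=(606,-128,125),tip172=(607,-131,172),tip208=(607,-131,208),tip190=(607,-131,190)).items():
    q=W[:3,:3]@p+W[:3,3];print(n,(q[0]/q[2]*fx+cx).round(1),(q[1]/q[2]*fy+cy).round(1),q[2].round())
P,_=cloud('s2');Q=P.reshape(-1,3);m=(abs(Q[:,0]-607)<40)&(abs(Q[:,1]+131)<40)&(Q[:,2]>135);q=Q[m];print(len(q),np.percentile(q,[0,2,50],axis=0).round(),W[:3,3].round(),d['W'][:3,3].round())
E
```

```text
knobtop 267.6 203.6 948.0
tip172 269.0 186.5 921.0
tip208 269.7 172.1 901.0
tip190 269.3 179.3 911.0
4507 [[ 567. -171.  202.]
 [ 568. -171.  225.]
 [ 598. -164.  419.]] [-577.   62. 1095.] [ 526. -913.  653.]
```

Both the wrist and side views put the closed fingertips about 33 mm short of the reported TCP, so the fingers closed above the knob. The cover hasn't moved. I'll allow for the offset and go lower.

```bash
python3 -m crank '0 -2.5 20 0 0 0;0 -2.5 45 0 0 0;0 -2.5 65 0 0 0;0 -2.5 75 0 0 0;0 -2.5 75 0 0 0' 60 40;  python3 -m crank '0 0 0 0 0 0;0 0 10 0 0 0;0 0 18 0 0 0;0 0 22 0 0 0;0 0 22 0 0 0'; python3 - <<'E'
from h import *
for k in range(2):
  s=arm.sense();print(s['tcp_pos'],s['wrist_force']);c=shot('wrist','w3')
P,c=cloud('w3')
M=np.linalg.inv(T());Q=(P@M[:3,:3].T+M[:3,3])
m=(abs(Q[...,0])<14)&(abs(Q[...,1])<50)&(Q[...,2]<-10)
for a,b in((-50,-10),(10,50)):
  q=Q[m&(Q[...,1]>a)&(Q[...,1]<b)];print(q.max(0).round(),np.percentile(q,98,axis=0).round())
E
```

```text
time_s: 3.13
tcp_pos: [603.0, -127.4, 89.7]
orientation: [-3.14, 0.005, -0.0]
wrist_force: [-0.6, -0.7, 0.6]
width: 0.599
finger_force: 0.0
time_s: 3.55
tcp_pos: [604.9, -127.9, 70.3]
orientation: [3.142, -0.0, -0.0]
wrist_force: [0.2, 0.5, 0.3]
width: 0.604
finger_force: 0.0
[ 604.94742133 -127.91211891   70.26106023] [0.24776488 0.49019644 0.26808879]
[ 604.87446405 -127.90408605   70.2953558 ] [-0.57986711 -0.6590404   0.55322778]
[ 14. -10. -25.] [ 13. -11. -29.]
[ 14.  50. -24.] [ 13.  50. -29.]
```

```bash
python3 -m crank '0 0 0 0 0 0;0 0 0 0 0 0;0 0 0 0 0 0;0 0 0 0 0 0;0 0 0 0 0 0' 5 40;  python3 -m crank '0 0 0 0 0 0;0 0 -5 0 0 0;0 0 -15 0 0 0;0 0 -25 0 0 0;0 0 -25 0 0 0'
```

```text
time_s: 4.07
tcp_pos: [606.9, -127.3, 73.2]
orientation: [-3.141, -0.005, 0.0]
wrist_force: [-0.8, 4.0, 18.8]
width: 0.264
finger_force: 44.3
time_s: 4.48
tcp_pos: [605.9, -128.2, 97.6]
orientation: [3.141, -0.003, -0.0]
wrist_force: [0.2, -0.7, -0.6]
width: 0.267
finger_force: 40.3
```

```bash
python3 -m crank '0 0 -30 0 0 0;0 0 -50 0 0 0;0 0 -55 0 0 0;0 30 -55 0 0 0;0 65 -55 0 0 0';  python3 -m crank '0 35 0 0 0 0;0 65 0 0 0 0;0 85 0 0 0 0;0 97 0 0 0 0;0 97 0 0 0 0';python3 -m crank '0 0 35 0 0 0;0 0 65 0 0 0;0 0 85 0 0 0;0 0 95 0 0 0;0 0 98 0 0 0'; python3 - <<'E'
from h import *
shot('side','s4')
im=cv2.imread('pics/s4.png')[130:370,120:440];cv2.imwrite('pics/c4.png',cv2.resize(im,(768,576),interpolation=3))
print(arm.sense()['tcp_pos'])
E
```

```text
time_s: 4.9
tcp_pos: [605.3, -191.8, 150.6]
orientation: [-3.141, -0.001, 0.003]
wrist_force: [1.2, -0.8, -1.6]
width: 0.266
finger_force: 41.1
time_s: 5.32
tcp_pos: [604.3, -292.2, 149.1]
orientation: [-3.142, 0.001, -0.003]
wrist_force: [0.2, 0.8, -0.8]
width: 0.267
finger_force: 41.1
time_s: 5.73
tcp_pos: [603.7, -288.2, 50.2]
orientation: [-3.14, 0.003, 0.001]
wrist_force: [0.5, 1.0, -1.3]
width: 0.264
finger_force: 41.2
[ 604.35302568 -288.65757439   51.15230575]
```

View pics/c4.png

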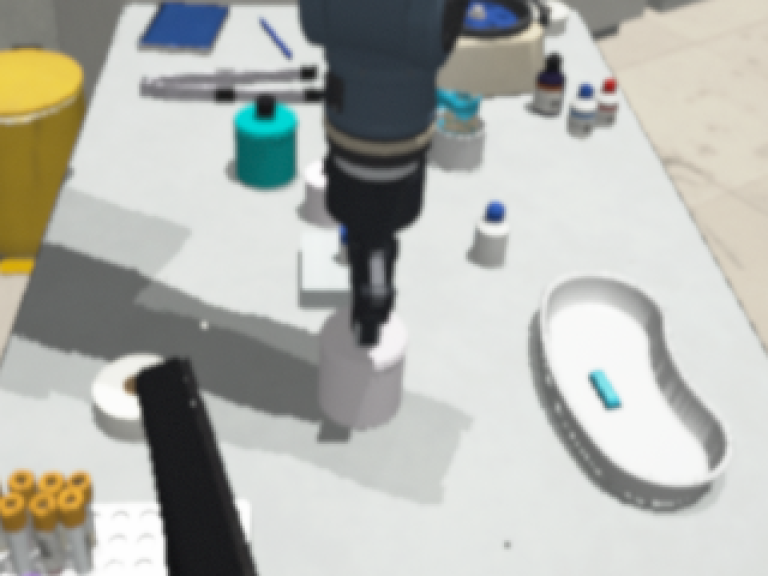

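The cover is held upright just above the desk and clear of the block. The vial's blue cap shows at (345,235), behind the gripper.

```bash
python3 -m crank '0 0 1 0 0 0;0 0 2 0 0 0;0 0 3 0 0 0;0 0 3 0 0 0'; python3 -m crank '0 0 1 0 0 0;0 0 2 0 0 0;0 0 3 0 0 0;0 0 3 0 0 0'
```

```text
time_s: 6.12
tcp_pos: [605.3, -290.0, 50.2]
orientation: [3.141, -0.001, -0.0]
wrist_force: [0.7, -0.9, -1.5]
width: 0.267
finger_force: 41.1
time_s: 6.45
tcp_pos: [605.1, -290.1, 48.2]
orientation: [3.141, -0.002, -0.0]
wrist_force: [-3.9, 1.4, 12.4]
width: 0.265
finger_force: 45.1
```

```bash
python3 -m crank '0 0 0 0 0 0;0 0 0 0 0 0;0 0 0 0 0 0' 60;  python3 -m crank '0 0 -10 0 0 0;0 0 -40 0 0 0;0 0 -80 0 0 0;0 0 -110 0 0 0;0 0 -130 0 0 0'; python3 -m crank '-50 -200 0 0 0 0;-50 -200 0 0 0 0;-50 -200 0 0 0 0;-50 -200 0 0 0 0;-50 -200 0 0 0 0' 100;python3 -m crank '-80 -192 0 0 0 0;-80 -192 0 0 0 0;-80 -192 0 0 0 0;-80 -192 0 0 0 0;-80 -192 0 0 0 0';python3 -m crank '-20 -140 0 0 0 0;-20 -140 0 0 0 0;-20 -140 0 0 0 0;-20 -140 0 0 0 0;-20 -140 0 0 0 0'; python3 - <<'E'
from h import *
shot('wrist','w5');shot('top','t5')
print(arm.sense()['tcp_pos'])
P,c=cloud('w5');Q=P.reshape(-1,3);m=(Q[:,2]>10)&(Q[:,2]<30)&(Q[:,1]>190)&(Q[:,1]<310)&(Q[:,0]<620);q=Q[m];print(len(q))
for x in range(350,600,20):
  k=q[(q[:,0]>=x)&(q[:,0]<x+20)]
  if len(k)>3:
    a=k[k[:,1]>249,1];b=k[k[:,1]<=249,1];print(x+10,len(k),np.percentile(k[:,1],[1,50,99]).round(),a.min().round() if len(a) else '',b.max().round() if len(b) else '',k[:,2].max().round())
P,c=cloud('t5');Q=P.reshape(-1,3)
for lo,hi,y0,y1 in((60,85,-360,-220),(86,112,-360,-220),(40,75,-170,-90)):
  m=(Q[:,2]>lo)&(Q[:,2]<hi)&(abs(Q[:,0]-603)<70)&(Q[:,1]>y0)&(Q[:,1]<y1);q=Q[m];print(lo,len(q),np.median(q,0).round(1),np.percentile(q,[1,99],axis=0).round(1))
E
```

```text
time_s: 6.7
tcp_pos: [604.8, -289.9, 46.3]
orientation: [-3.142, -0.0, -0.0]
wrist_force: [0.1, 0.3, 0.4]
width: 0.601
finger_force: 0.0
time_s: 7.12
tcp_pos: [605.6, -290.3, 180.7]
orientation: [3.14, -0.004, -0.0]
wrist_force: [0.8, -0.9, 0.4]
width: 0.602
finger_force: 0.0
time_s: 7.53
tcp_pos: [554.0, -88.1, 177.1]
orientation: [-3.141, -0.001, -0.001]
wrist_force: [0.6, -0.4, 0.2]
width: 0.999
finger_force: 0.0
time_s: 7.95
tcp_pos: [484.1, 33.8, 177.2]
orientation: [-3.113, 0.0, 0.051]
wrist_force: [0.5, 0.8, -0.1]
width: 0.997
finger_force: 0.0
time_s: 8.37
tcp_pos: [470.3, 68.5, 180.2]
orientation: [-3.08, 0.001, 0.102]
wrist_force: [0.8, -0.3, 0.5]
width: 0.999
finger_force: 0.0
[470.28993309  68.34732765 180.03505462]
3436
360 109 [245. 250. 260.] 249.0 249.0 27.0
380 250 [239. 258. 267.] 249.0 249.0 26.0
400 242 [236. 266. 271.] 265.0 242.0 24.0
420 251 [235. 269. 274.] 268.0 240.0 24.0
440 259 [234. 271. 276.] 270.0 238.0 24.0
460 339 [229. 274. 282.] 273.0 238.0 24.0
480 319 [229. 276. 283.] 275.0 236.0 24.0
500 280 [230. 278. 284.] 278.0 235.0 22.0
520 278 [229. 281. 286.] 280.0 234.0 22.0
540 310 [228. 283. 288.] 283.0 232.0 22.0
560 332 [225. 286. 292.] 285.0 231.0 23.0
580 419 [225. 286. 293.] 286.0 232.0 25.0
600 48 [224. 228. 294.] 290.0 229.0 23.0
60 395 [ 598.  -288.5   74.7] [[ 566.8 -326.6   64.7]
 [ 636.1 -256.9   80.3]]
86 55 [ 600.9 -290.5   99.7] [[ 589.9 -303.    86.7]
 [ 611.2 -281.3  103.9]]
40 37 [ 598.2 -127.9   62.6] [[ 590.7 -137.1   43. ]
 [ 607.9 -120.2   68.1]]
```

View pics/w5.png

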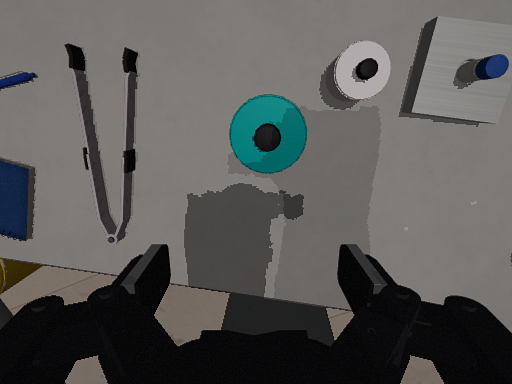

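```bash
cat >> h.py <<'E'
def rel(p,rpy):
    M=T();G=R.from_euler('xyz',rpy).as_matrix()
    print('shift',(M[:3,:3].T@(np.array(p)-M[:3,3])).round(1),'turn',R.from_matrix(M[:3,:3].T@G).as_rotvec().round(3))
E
python3 - <<'E'
from h import *
print(arm.sense()['tcp_pos'],arm.sense()['orientation'],arm.sense()['q'].round(3))
rel((470,120,180),(np.pi,0,.6))
E
```

```text
[470.28993309  68.34732765 180.03505462] [-3.07994341e+00  1.59411954e-03  1.01968544e-01] [ 0.101  0.164 -0.174  1.234  0.062  3.141]
shift [  5.  -51.3   3.2] turn [-0.061 -0.014 -0.498]
```

```bash
python3 -m crank '0 0 0 -.06 -.014 -.5;0 0 0 -.06 -.014 -.5;0 0 0 -.06 -.014 -.5;0 0 0 -.06 -.014 -.5;0 0 0 -.06 -.014 -.5'; for i in 1 2 3; do python3 -m crank '0 0 0 0 0 -.12;0 0 0 0 0 -.24;0 0 0 0 0 -.36;0 0 0 0 0 -.48;0 0 0 0 0 -.6' | sed -n 2,3p; done; python3 -m crank '0 0 0 0 0 -.12;0 0 0 0 0 -.24;0 0 0 0 0 -.36;0 0 0 0 0 -.48;0 0 0 0 0 -.6'; python3 - <<'E'
from h import *
rel((464,251,140),(np.pi,0,np.pi+.037));print(arm.sense()['q'].round(2))
E
```

```text
time_s: 8.88
tcp_pos: [470.2, 68.6, 179.9]
orientation: [-3.141, 0.0, 0.608]
wrist_force: [0.6, -0.3, -0.2]
width: 1.001
finger_force: 0.0
tcp_pos: [470.2, 68.4, 179.9]
orientation: [-3.141, -0.001, 1.204]
tcp_pos: [470.2, 68.4, 179.9]
orientation: [-3.141, -0.001, 1.804]
tcp_pos: [470.2, 68.4, 179.9]
orientation: [3.141, -0.001, 2.404]
time_s: 10.55
tcp_pos: [470.3, 68.4, 180.0]
orientation: [3.14, -0.001, 3.004]
wrist_force: [0.2, -0.9, -0.6]
width: 1.003
finger_force: 0.0
shift [ 31.3 179.9  40.2] turn [ 0.001 -0.001 -0.175]
[ 0.14  0.16 -0.17  1.23  0.    0.28]
```

```bash
python3 -m crank '31 180 0 0 0 -.175;31 180 0 0 0 -.175;31 180 0 0 0 -.175;31 180 0 0 0 -.175;31 180 0 0 0 -.175'; python3 -m crank '0 0 0 0 0 0;0 0 0 0 0 0'; python3 - <<'E'
from h import *
print(arm.sense()['tcp_pos'],arm.sense()['orientation'])
shot('wrist','w6')
P,c=cloud('w6');Q=P.reshape(-1,3);m=(Q[:,2]>10)&(Q[:,2]<30)&(Q[:,1]>190)&(Q[:,1]<310)&(Q[:,0]<620);q=Q[m];print(len(q))
for x in range(350,620,10):
  k=q[(q[:,0]>=x)&(q[:,0]<x+10)]
  if len(k)>3:
    a=k[k[:,1]>249,1];b=k[k[:,1]<=249,1];print(x+5,len(k),np.percentile(k[:,1],[1,50,99]).round(),a.min().round() if len(a) else '',b.max().round() if len(b) else '',k[:,2].max().round())
E
```

```text
time_s: 10.97
tcp_pos: [464.3, 255.3, 180.0]
orientation: [3.139, -0.0, -3.108]
wrist_force: [0.0, -0.7, 0.0]
width: 0.999
finger_force: 0.0
time_s: 11.13
tcp_pos: [464.1, 251.9, 179.8]
orientation: [3.141, -0.001, -3.107]
wrist_force: [-0.3, -0.4, 0.0]
width: 0.998
finger_force: 0.0
[464.13636075 251.9079539  179.76212816] [ 3.14101442e+00 -1.18382680e-03 -3.10685467e+00]
1708
355 19 [249. 253. 257.] 249.0  24.0
365 134 [245. 253. 260.] 249.0 248.0 27.0
375 104 [243. 253. 264.] 249.0 249.0 24.0
385 78 [239. 261. 268.] 261.0 245.0 25.0
395 82 [237. 266. 270.] 266.0 241.0 25.0
405 71 [236. 267. 271.] 267.0 241.0 25.0
415 70 [236. 269. 273.] 268.0 240.0 24.0
425 70 [235. 270. 274.] 270.0 239.0 25.0
435 68 [235. 271. 275.] 271.0 239.0 24.0
445 67 [234. 273. 277.] 272.0 238.0 25.0
455 95 [230. 273. 281.] 273.0 237.0 25.0
465 105 [229. 275. 281.] 275.0 236.0 24.0
475 95 [230. 235. 282.] 276.0 236.0 25.0
485 64 [230. 277. 282.] 277.0 236.0 24.0
495 54 [231. 256. 282.] 278.0 235.0 22.0
505 56 [231. 280. 284.] 280.0 234.0 22.0
515 55 [230. 281. 284.] 281.0 234.0 23.0
525 51 [229. 282. 286.] 282.0 233.0 22.0
535 54 [229. 283. 287.] 283.0 233.0 21.0
545 50 [228. 232. 289.] 285.0 232.0 22.0
555 49 [227. 286. 289.] 285.0 231.0 22.0
565 67 [225. 287. 293.] 287.0 231.0 24.0
575 74 [226. 232. 291.] 286.0 232.0 24.0
585 65 [225. 287. 294.] 287.0 232.0 24.0
595 11 [224. 227. 292.] 291.0 229.0 23.0
```

View pics/w6.png

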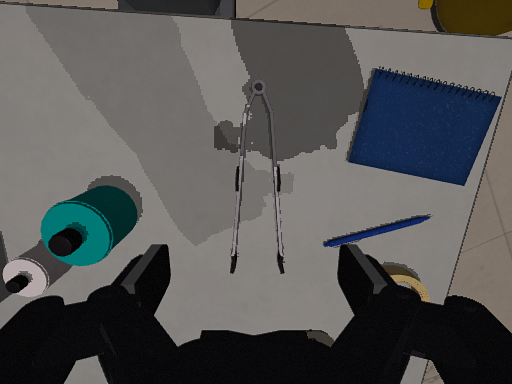

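```bash
python3 - <<'E'
from h import *
rel((469,255.5,-26),(np.pi,0,np.pi+.0325))
E
python3 -m crank '0 0 0 0 0 0' 

```

```text
shift [ -5.2   4.2 205.9] turn [ 0.    -0.001  0.002]
time_s: 11.27
tcp_pos: [464.3, 250.4, 180.1]
orientation: [3.141, -0.001, -3.108]
wrist_force: [0.4, -0.2, 0.4]
width: 0.999
finger_force: 0.0
```

```bash
python3 -m crank '-5 5 40 0 0 0;-5 5 80 0 0 0;-5 5 120 0 0 0;-5 5 150 0 0 0;-5 5 165 0 0 0' 100 20;  python3 -m crank '0 0 15 0 0 0;0 0 28 0 0 0;0 0 38 0 0 0;0 0 40 0 0 0;0 0 40 0 0 0'; python3 -m crank '0 0 0 0 0 0;0 0 0 0 0 0;0 0 0 0 0 0;0 0 0 0 0 0' 52 20
```

```text
time_s: 11.68
tcp_pos: [467.1, 254.1, 11.8]
orientation: [-3.14, -0.005, -3.108]
wrist_force: [-0.3, 0.3, -0.7]
width: 0.999
finger_force: 0.0
time_s: 12.1
tcp_pos: [468.8, 255.9, -25.0]
orientation: [3.141, -0.001, -3.107]
wrist_force: [-0.1, 0.0, 0.2]
width: 0.998
finger_force: 0.0
time_s: 12.43
tcp_pos: [470.0, 257.4, -23.4]
orientation: [3.14, 0.002, -3.105]
wrist_force: [-0.1, -0.8, 6.6]
width: 0.522
finger_force: 6.6
```

```bash
python3 -m crank '0 0 -2 0 0 0;0 0 -4 0 0 0;0 0 -12 0 0 0;0 0 -25 0 0 0;0 0 -40 0 0 0'; python3 -m crank '0 0 -20 0 0 0;0 0 -50 0 0 0;0 0 -80 0 0 0;0 0 -100 0 0 0;0 0 -100 0 0 0'; python3 - <<'E'
from h import *
print(arm.sense()['tcp_pos'],arm.sense()['q'].round(2))
shot('wrist','w7');shot('side','s7')
b=cv2.imread('pics/s7.png')[100:250,150:350];b=cv2.resize(b,(512,384),interpolation=3)
cv2.imwrite('pics/c7.png',cv2.resize(np.hstack([cv2.imread('pics/w7.png'),b]),(800,300)))
E
```

```text
time_s: 12.85
tcp_pos: [468.3, 256.5, 15.6]
orientation: [3.141, -0.002, -3.105]
wrist_force: [-0.4, 0.4, -0.6]
width: 0.52
finger_force: 4.3
time_s: 13.27
tcp_pos: [471.0, 257.9, 120.2]
orientation: [3.137, 0.006, -3.105]
wrist_force: [1.0, 0.3, -0.9]
width: 0.522
finger_force: 4.3
[471.04486774 257.87522375 120.21710992] [ 0.5   0.29 -0.16  1.11  0.    0.46]
```

View pics/c7.png

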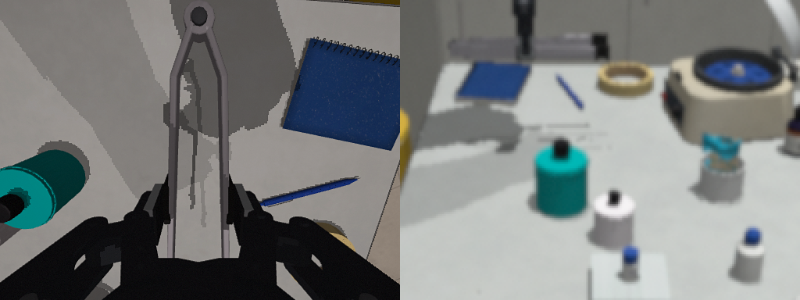

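```bash
python3 - <<'E'
from h import *
M=np.linalg.inv(T())
for f in('w7','s7'):
  P,c=cloud(f);Q=P.reshape(-1,3);q=Q[(Q[:,2]>120)&(Q[:,2]<185)&(Q[:,1]>200)&(Q[:,1]<320)&(Q[:,0]>330)&(Q[:,0]<620)]
  t=q@M[:3,:3].T+M[:3,3]
  for x in range(-140,140,10):
    k=t[(t[:,0]>=x)&(t[:,0]<x+10)]
    if len(k)>5: print(f,x+5,len(k),np.percentile(k[:,1],[2,50,98]).round(),np.percentile(k[:,2],[2,98]).round())
E
```

```text
w7 -55 10 [-18. -18.  18.] [-37. -31.]
w7 -45 86 [-21.  17.  21.] [-48. -32.]
w7 -35 310 [-21. -17.  21.] [-49. -33.]
w7 -25 333 [-21. -17.  20.] [-49. -34.]
w7 -15 475 [-22.  16.  22.] [-67. -32.]
w7 -5 877 [-22.  15.  22.] [-68. -34.]
w7 5 2370 [-35. -15.  35.] [-68. -36.]
w7 15 649 [-22. -14.  21.] [-51. -32.]
w7 25 490 [-18. -14.  18.] [-51. -30.]
w7 35 513 [-17.  13.  17.] [-51. -31.]
w7 45 551 [-17. -13.  17.] [-51. -31.]
w7 55 587 [-16.  12.  16.] [-51. -30.]
w7 65 614 [-16.  12.  16.] [-51. -32.]
w7 75 709 [-15.  10.  15.] [-51. -29.]
w7 85 802 [-12.   0.  13.] [-51. -30.]
w7 95 1103 [-8.  1.  9.] [-51. -30.]
w7 105 1052 [-7.  0.  7.] [-53. -48.]
w7 115 48 [-3.  0.  4.] [-50. -48.]
s7 -125 15 [-29. -22.  22.] [-48. -27.]
s7 -115 52 [-30. -22.  23.] [-48. -27.]
s7 -105 42 [-29. -22.  21.] [-49. -27.]
s7 -95 37 [-28. -22.  23.] [-46. -29.]
s7 -85 46 [-28.  -4.  22.] [-45. -28.]
s7 -75 35 [-28. -20.  21.] [-45. -28.]
s7 -65 41 [-26. -20.  22.] [-46. -29.]
s7 -55 42 [-25.  16.  25.] [-45. -29.]
s7 -45 39 [-26. -19.  22.] [-44. -27.]
s7 -35 33 [-25. -18.  19.] [-44. -28.]
s7 -25 39 [-24.  12.  19.] [-46. -27.]
s7 -15 40 [-32. -20.  19.] [-65. -27.]
s7 -5 46 [-38. -32.  26.] [-67. -26.]
s7 5 48 [-39. -32.  22.] [-67. -26.]
s7 15 35 [-27. -18.  18.] [-48. -28.]
s7 25 39 [-23. -16.  16.] [-47. -28.]
s7 35 38 [-21. -17.  17.] [-47. -28.]
s7 45 36 [-19. -16.  16.] [-47. -28.]
s7 55 40 [-22. -15.  15.] [-49. -28.]
s7 65 35 [-20. -15.  16.] [-48. -29.]
s7 75 40 [-19. -14.  15.] [-48. -28.]
s7 85 32 [-17. -11.  13.] [-47. -26.]
s7 95 33 [-12.  -8.   6.] [-49. -27.]
s7 105 28 [-12.  -7.   3.] [-50. -27.]
```

```bash
python3 -m crank '0 0 -20 0 0 0;0 -40 -20 0 0 0;0 -80 -20 0 0 0;0 -115 -20 0 0 0;0 -150 -20 0 0 0';  python3 -m crank '0 -35 0 0 0 0;0 -70 0 0 0 0;0 -105 0 0 0 0;0 -140 0 0 0 0;0 -165 0 0 0 0'; python3 -m crank '0 -20 0 0 0 0;0 -35 0 0 0 0;0 -35 0 0 0 0'; python3 - <<'E'
from h import *
print(arm.sense()['finger_force']);rel((491,-132,65),(np.pi,0,-3.105))
E
```

```text
time_s: 13.78
tcp_pos: [473.1, 105.2, 133.9]
orientation: [3.141, -0.003, -3.104]
wrist_force: [0.5, 0.2, -1.2]
width: 0.521
finger_force: 4.3
time_s: 14.2
tcp_pos: [479.3, -60.5, 133.7]
orientation: [3.141, -0.003, -3.106]
wrist_force: [0.0, 0.6, -0.8]
width: 0.524
finger_force: 4.3
time_s: 14.45
tcp_pos: [480.9, -95.4, 133.6]
orientation: [3.141, -0.003, -3.108]
wrist_force: [-0.1, 0.3, -0.3]
width: 0.525
finger_force: 4.3
4.283111630938947
shift [ -9.1 -37.   68.5] turn [ 0.001 -0.003 -0.003]
```

```bash
python3 -m crank '-9 -20 0 0 0 0;-9 -35 10 0 0 0;-9 -37 30 0 0 0;-9 -37 50 0 0 0;-9 -37 60 0 0 0'; python3 -m crank '0 0 0 0 0 0;0 0 0 0 0 0;0 0 0 0 0 0'; python3 - <<'E'
from h import *
print(arm.sense()['tcp_pos'])
shot('top','t8');shot('side','s8')
a=cv2.imread('pics/t8.png')[160:240,240:330];b=cv2.imread('pics/s8.png')[150:270,190:310]
cv2.imwrite('pics/c8.png',np.hstack([cv2.resize(a,(396,352),interpolation=3),cv2.resize(b,(352,352),interpolation=3)]))
def proj(f,p):
  d=np.load('pics/'+f+'.npz');fx,fy,cx,cy=d['K'];W=np.linalg.inv(d['W']);q=W[:3,:3]@p+W[:3,3];return np.array([q[0]/q[2]*fx+cx,q[1]/q[2]*fy+cy])
M=T();J=(M@[-112,0,50,1])[:3]
for n,p in dict(vialtop=(603,-128,64),jawmid_top=(J[0],J[1],124)).items():
  u=(proj('t8',np.array(p))-[240,160])*4.4;v=(proj('s8',np.array(p))-[190,150])*2.933+[396,0];print(n,p,u.round(),v.round())
E
```

```text
time_s: 14.87
tcp_pos: [490.2, -128.9, 72.0]
orientation: [3.139, -0.004, -3.105]
wrist_force: [-0.6, -0.5, -0.3]
width: 0.518
finger_force: 4.3
time_s: 15.12
tcp_pos: [492.5, -129.4, 75.5]
orientation: [3.141, 0.0, -3.105]
wrist_force: [0.7, -0.2, -0.3]
width: 0.524
finger_force: 4.3
[ 492.4818866  -129.38446786   75.52876914]
vialtop (603, -128, 64) [194. 121.] [617. 221.]
jawmid_top (np.float64(604.7647299773555), np.float64(-125.443086903329), 124) [197.  99.] [622. 156.]
```

View pics/c8.png

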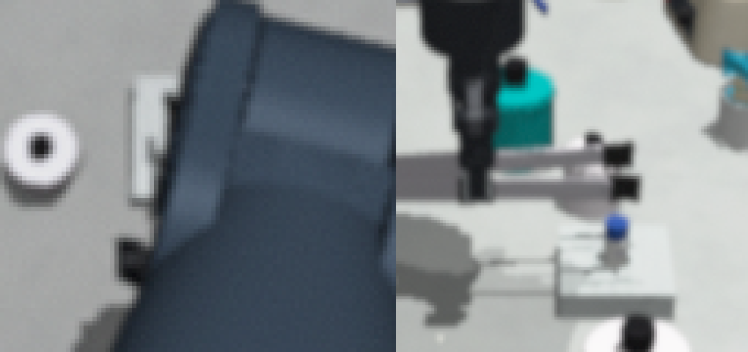

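The tongs hang level over the block. The vial cap is at (617,218) and the jaws straddle it in the side view at (620,155) and (625,187), which matches the predicted positions.

```bash
python3 -m crank '1 -2.6 0 0 0 0;1 -2.6 15 0 0 0;1 -2.6 35 0 0 0;1 -2.6 52 0 0 0;1 -2.6 62 0 0 0'; python3 -m crank '0 0 3 0 0 0;0 0 6 0 0 0;0 0 6 0 0 0;0 0 6 0 0 0'; python3 - <<'E'
from h import *
print(arm.sense()['tcp_pos'],arm.sense()['wrist_force'])
M=T();print((M@[-112,0,39,1])[:3])
shot('side','s9')
b=cv2.imread('pics/s9.png')[150:270,190:310]
cv2.imwrite('pics/c9.png',cv2.resize(b,(600,600),interpolation=3))
E
```

```text
time_s: 15.63
tcp_pos: [490.6, -132.3, 11.9]
orientation: [3.14, -0.001, -3.105]
wrist_force: [0.1, 0.7, -0.1]
width: 0.52
finger_force: 4.3
time_s: 15.97
tcp_pos: [491.7, -132.5, 7.6]
orientation: [3.141, 0.001, -3.105]
wrist_force: [0.2, -0.3, -0.9]
width: 0.525
finger_force: 4.3
[ 491.70463486 -132.45802341    7.5770883 ] [ 0.19569282 -0.349772   -0.9452416 ]
[ 603.6577643  -128.35331964  -31.34139339]
```

View pics/c9.png

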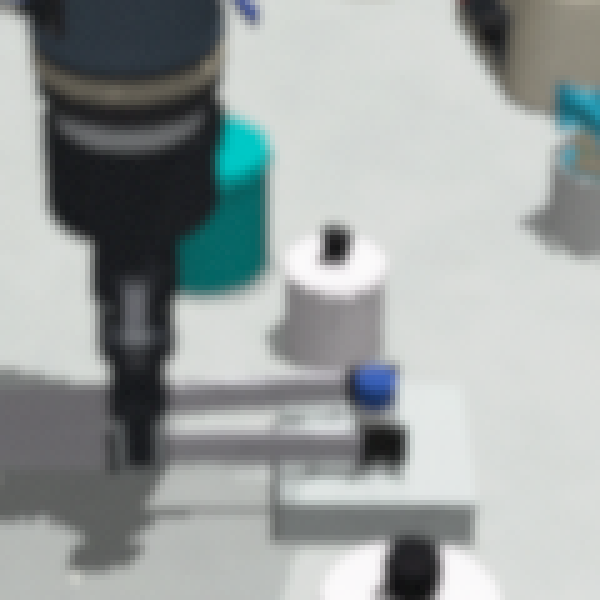

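The jaws straddle the vial's body, with the cap at (375,385) and the near jaw at (383,445). Closing them now.

```bash
python3 -m crank '0 0 0 0 0 0;0 0 0 0 0 0;0 0 0 0 0 0;0 0 0 0 0 0;0 0 0 0 0 0' 44 25; python3 -m crank '0 0 0 0 0 0;0 0 0 0 0 0;0 0 0 0 0 0;0 0 0 0 0 0;0 0 0 0 0 0' 25 25
```

```text
time_s: 16.43
tcp_pos: [491.2, -132.3, 7.0]
orientation: [3.141, -0.0, -3.105]
wrist_force: [0.6, -0.3, -0.7]
width: 0.439
finger_force: 6.0
time_s: 16.85
tcp_pos: [491.1, -132.3, 6.8]
orientation: [3.141, -0.0, -3.105]
wrist_force: [-0.3, 0.2, -0.7]
width: 0.41
finger_force: 25.0
```

Closing stopped at 0.41, about 35 mm across the grips, with 25 N, so the vial is held. Lifting.

```bash
python3 -m crank '0 0 -3 0 0 0;0 0 -8 0 0 0;0 0 -16 0 0 0;0 0 -26 0 0 0;0 0 -40 0 0 0'; python3 -m crank '0 0 -15 0 0 0;0 0 -30 0 0 0;0 0 -45 0 0 0;0 0 -60 0 0 0;0 0 -70 0 0 0';python3 -m crank '0 0 -8 0 0 0;0 0 -14 0 0 0;0 0 -16 0 0 0;0 0 -16 0 0 0;0 0 -16 0 0 0'; python3 -m crank '0 0 0 0 0 0;0 0 0 0 0 0;0 0 0 0 0 0;0 0 0 0 0 0'; python3 - <<'E'
from h import *
print(arm.sense()['tcp_pos'],arm.sense()['wrist_force'])
shot('side','s10')
b=cv2.imread('pics/s10.png')[100:280,180:340]
cv2.imwrite('pics/c10.png',cv2.resize(b,(533,600),interpolation=3))
E
```

```text
time_s: 17.27
tcp_pos: [490.7, -132.2, 47.5]
orientation: [3.14, -0.001, -3.105]
wrist_force: [0.2, -0.7, -0.7]
width: 0.415
finger_force: 25.1
time_s: 17.68
tcp_pos: [491.7, -132.6, 119.3]
orientation: [3.141, 0.002, -3.105]
wrist_force: [0.5, -0.2, -0.7]
width: 0.41
finger_force: 25.1
time_s: 18.1
tcp_pos: [490.9, -132.4, 132.4]
orientation: [3.14, -0.001, -3.105]
wrist_force: [0.7, -0.1, -0.6]
width: 0.412
finger_force: 25.1
time_s: 18.43
tcp_pos: [491.0, -132.4, 132.5]
orientation: [3.14, -0.001, -3.105]
wrist_force: [-0.9, -0.5, -0.6]
width: 0.413
finger_force: 25.1
[ 490.98330256 -132.35194714  132.54585743] [-0.88866837 -0.49794856 -0.59985157]
```

View pics/c10.png

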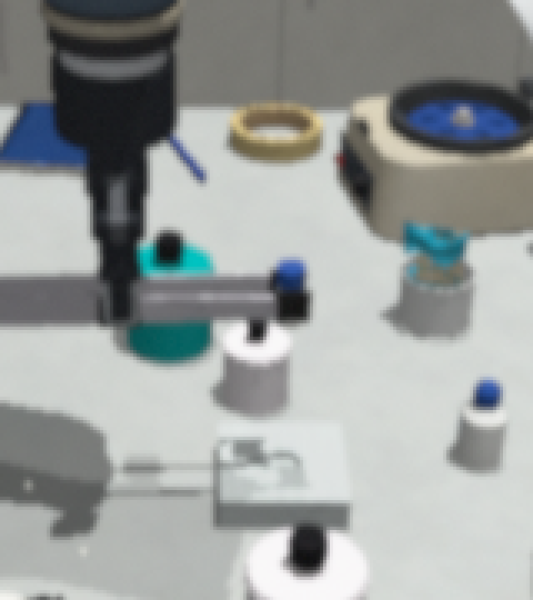

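The vial is upright in the jaws (cap at (291,275)), its foot at about 145 mm. The block is empty and the cover is standing clear of it, so I'm handing in.

```bash
python3 -c "
from rig import arm
print(arm.sign_off())"
```

```text
the job is handed in; nothing more can be done
None
```

I handed the job in with the vial held upright in the closed tongs, its foot about 145 mm above the desk, and the cover standing upright about 160 mm from the block; no verdict was returned.

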